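# Refit a stock-trolley wheel on its axle

## Task

Refit the wheel of the stock trolley on the upright axle: first the wheel, hub boss upwards, down onto the spring seat, then the tall spacer sleeve (not the short one) on the boss, and last the axle cap, pressed down against the seat's spring until it meets the axle's end and the catches inside keep it down by themselves. Feel for that stop and press no harder: ramming the cap on damages the axle. Leave the other things on the bench where they are.

Things in the scene. Friction and masses are not known exactly. Their poses are not given: they have to be found in the camera images.
- mount: Fixed trolley corner lying on the bench: grey steel plate 160 x 124 x 6 mm with a 30 x 30 x 220 mm frame tube along its +x side (tube centre 90 mm from the axle). Origin on the axle's centre line at bench height; z up along the axle. An upright steel axle stands on it.
- axle_foot (a point): Point on the axle's centre line, 6 mm above the bench. Axle: 26 mm diameter below, then a 3 mm taper to an 18 mm nose with a bevelled end and four sprung catches (out to 24 mm diameter, sloped above, flat beneath). It was clamped at an unknown height: end 109 to 121 mm above the bench, catch undersides 14.5 mm below the end, 26 mm part from 28.5 mm below the end. It stays fixed.
- seat (a joint): Spring seat, 52 mm steel disc round the axle's foot, on which the wheel rests. 0 = up (its top 34 mm above the bench); grows in m as it is pressed down, to 0.0185 at most. About 7 N start it (less the weight of the parts on it, 3 to 4.5 N), 0.3 N more per mm; the parts' own weight does not move it.
- seat_top (a point): Centre of the seat's top, on the axle's line. Pushing the cap on, the catches resist with 3 to 7 N, then the lip slides past them; the cap on the sleeve presses the seat down. The catches spring over the lip with the seat 3.5 to 15.5 mm down, by the axle's unknown height. 1.5 mm lower the cap's inside meets the axle's end: a firm stop, 10 N or more per mm. Over 25 N there is too hard.
- wheel_mid (a point): Trolley wheel, loose, 46 mm tall in all: black tyre 90 mm diameter and 28 mm high, and on top of it a grey round hub boss 40 mm diameter and 18 mm high, by which it can be gripped. A 28 mm bore runs right through. The point is on its axis, half-way up (23 mm above its underside); z up along the axis, towards the boss.
- sleeve_mid (a point): Tall spacer sleeve, loose, steel tube 40 mm outside, 28 mm bore, 22 mm tall, standing upright. The point is on its axis, half-way up. The short sleeve lying nearby has the same diameters but is 10 mm tall and is not to be used.
- cap_mid (a point): Axle cap, loose, steel, 42 mm diameter, 30 mm tall, bevelled closed top, standing mouth down. The point is on its axis, half-way up. Its mouth is a lip 8 mm high with a 20.4 mm bore; above the lip is a wider hollow, 32 mm diameter, up to 24 mm above the underside.
- short_sleeve: Short steel sleeve, 40 mm outside, 28 mm bore, 10 mm tall; origin under its centre. Leave alone.
- bottle: Clear water bottle, 62 mm diameter, 200 mm tall; origin under its centre. Leave alone.
- carton: Small brown carton, 70 x 150 x 50 mm; origin under its centre. Leave alone.
- wrench: Wrench lying on the bench. Leave alone.
- tape: Empty cardboard roll core, 100 mm diameter, 48 mm tall; origin under its centre. Leave alone.
- can: Drink can, 66 mm diameter, 115 mm tall; origin under its centre. Leave alone.
- driver: Screwdriver lying on the bench. Leave alone.
There are look-alikes about, which are no part of the job. What is shaped like the part that bears wheel_mid but red is not meant.

How it is judged:
By the outcome, as a careful person would: the job done as asked, in the order asked, and still so for the second after the job is handed in, with the robot touching nothing.
It also fails if it takes over 61 s, if anything falls off the work surface, if the arm or the gripper's body presses on something with over 40 N, if the wrist force passes 120 N, or if a joint passes its speed limit or range.

## Robot

A 7-joint arm with a two-finger parallel gripper is mounted at the origin on the work surface. World frame = base frame: x ahead of the robot, y to its left, z up, the work surface at z = 0. Lengths are in m, angles in degrees, forces in N, time in s.
With the tool pointing down it reaches from about 0.375 to 0.925 m from the base axis. Payload 3.1 kg.
Tool frame: the origin (TCP) lies midway between the tips of the shut fingers; the grasp point (between the pads) lies 19 mm behind it (arm.pinch_z is the distance from the TCP to the grasp point, in m); z points along the fingers, x is the direction in which the jaws open and shut, and the axes are right-handed (so a half turn about z gives the same grasp; the last joint's range is limited). The gripper opens to 85 mm and grips with 20 to 120 N. Pads are 22 mm wide; open, the fingers measure 114 mm over their backs; the gripper's body (76 mm by 85 mm) begins 54 mm behind the grasp point. The pads swing forward as they close: fully open they stand 13 mm farther back than shut.
Start: joints at [-77.166, 21.939, 2.515, 91.553, -1.026, 66.532, -2.859], TCP at [0.206, 0.617, 0.231] pointing down, gripper open.
Joint ranges: [-149.38, 149.38], [-23.57, 123.04], [-84.95, 90], [0, 143.3], [-89.99, 269.99], [3.08, 112.72], [-163.45, 163.45]. Speed limits (degrees/s): [159.86, 159.86, 180, 180, 180, 180, 180].

## Interface

Orientations are given as [roll, pitch, yaw] about the fixed x, y, z axes, in that order (R = Rz(yaw) Ry(pitch) Rx(roll)).
In Python, from cell import sensors, imaging, arm, finder gives the robot as it stands.
- The arm moves only by the shell command python3 -m pendant 'ROWS'. ROWS is JSON, one flat list of numbers, 5 for each row, row after row: the opening, from 0 (shut) to 1 (fully open), then the shift along the tool's x, y, z in mm, then the turn about the tool's z in degrees. A call has exactly 5 rows; each row shifts and turns the commanded pose from where the row before left it, along the tool's axes as they then stand; what a row does not reach is not made up. A row lasts 1/10 s, in which the tool goes at most 50 mm and 8.59 degrees, less where a joint would pass 70% of its speed; a pose out of reach is approached as far as the arm can. A call is refused whole if a number of a shift passes 50 or a number of a turn 8.59, either way. A call with a gripper value outside its range is refused whole. The fingers move at their own pace and stop on an object; the grip force is fixed at half the most. Time passes only in rows, so rows that do not move let the fingers close, or fill a call up. It gives the time, the measured TCP pose, the force and the opening at its end, in the units of the state.
- sensors.read_state(): the state, without advancing time (a new reading comes with each control period).
- imaging.get_image(name): name is "scene" or "top"; returns a dict with "img" (384x512x3 uint8, red, green, blue), "depth" (384x512 float32, m along the optical axis (not along the pixel's ray), 0 where there is no reading), "camera_matrix" (3x3 intrinsics, pixels), "D" ([k1, k2, p1, p2, k3] as OpenCV has them; the pictures are not rectified), "cam_to_world" (4x4, takes a point from camera to world coordinates). Camera axes: x right, y down, z forward; pixel columns grow to the right and rows downward; lengths in m; the calibration is good to about 2 mm. A picture is of the moment at which its call begins.
- arm.close_job(): hands the job in, once; it reports no verdict.
Trained networks look in the newest picture that a camera, given by its name, has taken for a name from the list of things; names that differ only in an ending like _2 or _b are one class to them, and where a whole thing is asked for, a point or a joint stands for the part that bears it (a point fixed in the world has none). Each returns a list of dicts, best first, with "p" (0 to 1); they miss things now and then, are a little off and sometimes report something else, mostly with a low value. They report only what shows in the picture. A call takes as long as a camera call. They do not tell look-alikes from the thing itself.
- finder.spot_in(camera, name): "at" ([x, y, z] in m, in world coordinates, good to about 4 mm: the middle of the surface that is visible of it).
The state is a dict: "t": time; "joint_pos": joint angles; "dq": joint speeds; "tau": joint torques, N m; "tcp_pos": TCP position; "orientation": TCP orientation; "contact_force": force on the tool from outside, world axes, zero at the start; "ft_torque": the same for the moment, N m; "width": finger opening in m.
Only numpy, scipy, OpenCV 4.12 (cv2) and the standard library are available. Lean on these libraries where they do the work, as an engineer would, in place of code of your own. Each camera call takes 0.05 s, during which the arm holds its last target.

## Working session

There is one attempt and no reset: what is moved stays moved. The work goes in short steps, Python scripts to look and compute and a shell command to move; the robot and the scene stay as the last step left them, time stands still between calls to the robot, and variables do not carry over. Pictures are saved under pics/ and viewed, and the job is handed in when it is done.

```bash
ls; mkdir -p pics; python3 - <<'E'
from cell import sensors, imaging, arm, finder
import cv2, numpy as np
print(sensors.read_state()); print(arm.pinch_z)
for c in ("scene","top"):
    d=imaging.get_image(c); cv2.imwrite(f"pics/{c}0.png",d["img"][:,:,::-1]); np.savez(f"{c}0.npz",**d)
    print(c,d["cam_to_world"].round(3).tolist(),d["camera_matrix"].tolist(),d["D"])
    for n in ("mount","seat","wheel_mid","sleeve_mid","cap_mid","short_sleeve"):
        print(n,[(np.round(r["at"],3).tolist(),round(r["p"],2)) for r in finder.spot_in(c,n)])
E
```

```text
pics
{'t': 0.0, 'joint_pos': array([-77.16634916,  21.99465065,   2.51228134,  91.64786162,
        -1.02511047,  66.53069033,  -2.85910229]), 'dq': array([ 0.05144255, -0.03410196,  0.0552393 ,  0.00270177,  0.07310706,
       -0.04420996,  0.09746571]), 'tau': array([-7.98764868e-04, -4.33442259e+01,  1.02418385e+00, -2.49516141e+01,
        1.05274853e-02,  1.09688519e-02, -2.05128697e-05]), 'tcp_pos': array([0.20529355, 0.61574962, 0.22986679]), 'orientation': array([1.79991066e+02, 1.50440964e-01, 7.15668224e+01]), 'contact_force': array([-0.58598068,  0.34284142,  0.6055533 ]), 'ft_torque': array([-0.0135211 , -0.04463852,  0.02256334]), 'width': 0.08528939391593199}
0.0187
scene [[0.708, 0.582, -0.4, 1.15], [0.706, -0.59, 0.391, -0.539], [-0.008, -0.559, -0.829, 1.255], [0.0, 0.0, 0.0, 1.0]] [[492.9451976862353, 0.0, 250.28314423418124], [0.0, 492.9451976862353, 193.08059844093452], [0.0, 0.0, 1.0]] [-0.13065767  0.          0.          0.          0.        ]
mount [([0.605, -0.03, 0.004], 0.8)]
seat []
wheel_mid [([0.415, 0.216, 0.03], 0.96), ([0.456, 0.48, 0.032], 0.83), ([
[... 277 characters left out ...]
0.36)]
top [[-0.077, -0.975, 0.21, 0.345], [-0.997, 0.075, -0.016, 0.037], [-0.0, -0.211, -0.977, 1.259], [0.0, 0.0, 0.0, 1.0]] [[364.6410189259022, 0.0, 255.25224130446895], [0.0, 364.6410189259022, 195.13468101941965], [0.0, 0.0, 1.0]] [-0.11404484  0.          0.          0.          0.        ]
mount [([0.59, -0.02, 0.009], 0.63)]
seat [([0.68, 0.399, 0.043], 0.54), ([0.564, -0.014, 0.03], 0.4), ([0.755, -0.133, 0.051], 0.38)]
wheel_mid [([0.564, 0.242, 0.033], 0.95), ([0.404, 0.224, 0.028], 0.67), ([0.448, 0.486, 0.027], 0.67), ([0.414, 0.088, 0.029], 0.63)]
sleeve_mid [([0.48, -0.306, 0.021], 0.47)]
cap_mid [([0.616, -0.184, 0.029], 0.69), ([0.588, -0.02, 0.009], 0.28)]
short_sleeve []
```

View pics/scene0.png

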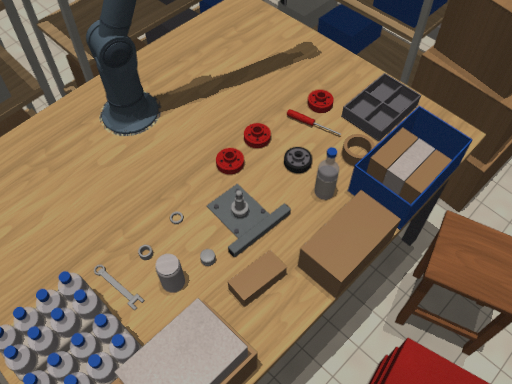

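View pics/top0.png

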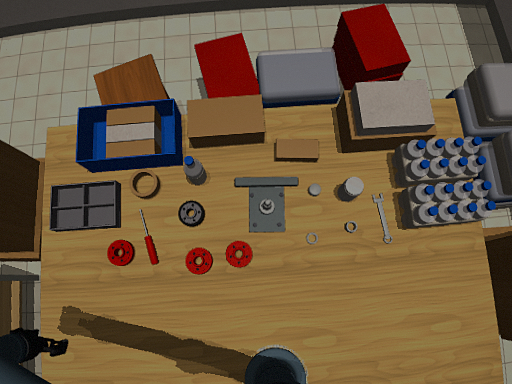

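The black wheel shows at scene (298,160) and top (190,213). The red look-alikes are at scene (230,160), (257,134) and (320,100). The rings are at scene (146,253), probably the tall one, and (176,217), probably the short one. The cap is at (207,257) and the axle at (240,203). I'll check these in close crops with depth.

```bash
cat > h.py <<'E'
import numpy as np, cv2
def cloud(d):
    K=d["camera_matrix"];h,w=d["depth"].shape
    u,v=np.meshgrid(np.arange(w),np.arange(h))
    p=cv2.undistortPoints(np.stack([u,v],-1).reshape(-1,1,2).astype(np.float64),K,d["D"]).reshape(h,w,2)
    z=d["depth"].astype(float)
    P=np.stack([p[...,0]*z,p[...,1]*z,z],-1)
    T=d["cam_to_world"]
    W=P@T[:3,:3].T+T[:3,3]; W[z==0]=np.nan
    return W
def fitc(P,r=None):
    from scipy.optimize import least_squares
    f=lambda q: np.hypot(P[:,0]-q[0],P[:,1]-q[1])-(q[2] if r is None else r)
    q0=[*P[:,:2].mean(0)]+([0.02] if r is None else [])
    return least_squares(f,q0,loss='soft_l1',f_scale=0.002).x
E
python3 - <<'E'
from h import *
s=dict(np.load("scene0.npz"));t=dict(np.load("top0.npz"))
def crop(d,u,v,r): return cv2.resize(d["img"][v-r:v+r,u-r:u+r,::-1],(260,260),interpolation=cv2.INTER_CUBIC)
a=np.hstack([crop(s,298,160,24),crop(s,160,236,30),crop(s,207,257,20)])
b=np.hstack([crop(s,243,205,30),crop(t,267,205,30),crop(t,331,220,40)])
cv2.imwrite("pics/crop0.png",cv2.resize(np.vstack([a,b]),(780,520)))
R={"wheel":(.57,.238,.07),"tall":(.48,-.305,.04),"short":(.451,-.169,.04),"cap":(.618,-.19,.04),"axle":(.565,-.018,.04)}
for n,d in(("scene",s),("top",t)):
    W=cloud(d).reshape(-1,3)
    W=W[np.isfinite(W).all(1)]
    b=W[(W[:,0]>.4)&(W[:,0]<.5)&(abs(W[:,1])<.05)]; print(n,"bench z",np.median(b[:,2]).round(4))
    for k,(x,y,r) in R.items():
        P=W[(np.hypot(W[:,0]-x,W[:,1]-y)<r)&(W[:,2]>.006)]
        zm=np.percentile(P[:,2],97)
        Q=P[P[:,2]>zm-.004]
        print(n,k,len(P),"zmax",P[:,2].max().round(4),zm.round(4),"top mid",((Q.max(0)+Q.min(0))/2).round(4),"mean",Q.mean(0).round(4),"ext",(Q.max(0)-Q.min(0)).round(3),"all mid",((P.max(0)+P.min(0))/2).round(4),(P.max(0)-P.min(0)).round(3))
E
```

```text
scene bench z -0.0
scene wheel 608 zmax 0.0503 0.0461 top mid [0.571  0.2414 0.0462] mean [0.5718 0.241  0.0453] ext [0.04  0.04  0.008] all mid [0.567  0.2341 0.0282] [0.12  0.109 0.044]
scene tall 128 zmax 0.0283 0.0264 top mid [ 0.4821 -0.3041  0.0254] mean [ 0.484  -0.3041  0.0244] ext [0.04  0.036 0.006] all mid [ 0.4856 -0.3062  0.0172] [0.048 0.073 0.022]
scene short 69 zmax 0.0165 0.015 top mid [ 0.4545 -0.1708  0.0138] mean [ 0.4569 -0.1756  0.0131] ext [0.036 0.027 0.005] all mid [ 0.4534 -0.1686  0.0113] [0.041 0.072 0.01 ]
scene cap 215 zmax 0.0396 0.035 top mid [ 0.6198 -0.1906  0.0353] mean [ 0.6214 -0.1904  0.033 ] ext [0.037 0.037 0.009] all mid [ 0.6123 -0.1887  0.0228] [0.058 0.075 0.034]
scene axle 386 zmax 0.1123 0.1094 top mid [ 0.5738 -0.0195  0.1093] mean [ 0.5736 -0.0205  0.109 ] ext [0.015 0.018 0.006] all mid [ 0.5649 -0.0195  0.0592] [0.079 0.075 0.106]
top bench z 0.0012
top wheel 528 zmax 0.0505 0.0471 top mid [0.5637 0.2428 0.0468] mean [0.5654 0.2413 0.0463] ext [0.038 0.038 0.007] all mid [0.5685 0.2304 0.0283] [0.13  0.119 0.044]
top tall 87 zmax 0.0267 0.0252 top mid [ 0.4794 -0.3058  0.024 ] mean [ 0.4808 -0.3051  0.0229] ext [0.032 0.039 0.005] all mid [ 0.4784 -0.3081  0.0164] [0.07  0.05  0.021]
top short 66 zmax 0.017 0.0149 top mid [ 0.4502 -0.1659  0.014 ] mean [ 0.453  -0.1661  0.0131] ext [0.037 0.035 0.006] all mid [ 0.4506 -0.168   0.0115] [0.064 0.055 0.011]
top cap 132 zmax 0.0354 0.0335 top mid [ 0.615  -0.1921  0.0324] mean [ 0.6139 -0.192   0.0316] ext [0.036 0.036 0.006] all mid [ 0.6211 -0.1851  0.0207] [0.053 0.058 0.029]
top axle 296 zmax 0.1137 0.1089 top mid [ 0.5667 -0.0184  0.1093] mean [ 0.567  -0.02    0.1086] ext [0.013 0.019 0.009] all mid [ 0.5657 -0.0174  0.0598] [0.078 0.077 0.108]
```

View pics/crop0.png

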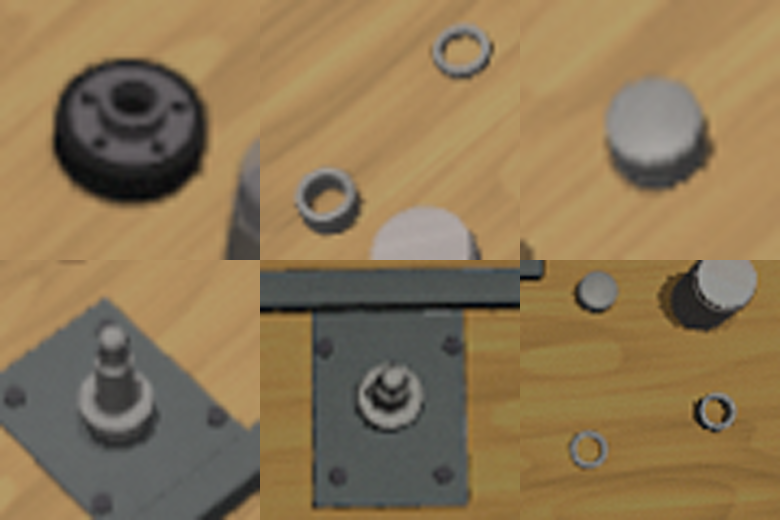

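The crops show:
- **Wheel:** boss up, at scene (298,160). The three red ones are look-alikes.
- **Sleeves:** the tall one is at (146,253), top about 24 mm high. The short one is at (176,217), top about 13 mm high.
- **Cap:** mouth down, at (207,257).
- **Axle:** end about 109–111 mm high.

The two cameras differ by about 7 mm in x, but both give the same wheel-to-axle offset, (+3,-261) mm. First I turn to yaw 90 and travel.

```bash
python3 -m pendant '[1,0,0,0,-6.1, 1,0,0,0,-6.1, 1,0,0,0,-6.2, 1,-30,30,0,0, 1,-35,34,0,0]'
```

```text
t: 1.2
tcp_pos: [0.2672, 0.5531, 0.2312]
orientation: [-179.9, -0.1, 90.4]
contact_force: [1.8, -0.4, 0.4]
width: 0.0858
```

```bash
python3 -m pendant '[1,-35,34,0,0, 1,-35,34,0,0, 1,-35,34,0,0, 1,-35,34,0,0, 1,-35,34,0,0]'
```

```text
t: 1.7
tcp_pos: [0.4406, 0.375, 0.2317]
orientation: [180.0, -0.0, 90.0]
contact_force: [1.4, 0.6, -0.6]
width: 0.0854
```

```bash
python3 -m pendant '[1,-33,32,0,0, 1,-33,32,20,0, 1,-33,31,25,0, 1,-32,30,30,0, 1,0,0,45,0]'
```

```text
t: 2.2
tcp_pos: [0.5701, 0.2407, 0.1166]
orientation: [179.3, 0.1, 89.3]
contact_force: [0.1, -0.7, 0.4]
width: 0.0852
```

```bash
python3 - <<'E'
from cell import sensors, imaging, arm, finder
import cv2, numpy as np
s=sensors.read_state();print(s["t"],s["tcp_pos"],s["contact_force"])
a=[]
for c,u,v,r in (("scene",298,150,50),("top",190,213,40)):
    d=imaging.get_image(c); np.savez(f"{c}1.npz",**d); a.append(cv2.resize(d["img"][v-r:v+r,u-r:u+r,::-1],(390,390)))
cv2.imwrite("pics/w1.png",np.hstack(a))
E
```

```text
2.2 [0.5700724  0.24071397 0.11662465] [ 0.07732117 -0.73515733  0.43964058]
```

View pics/w1.png

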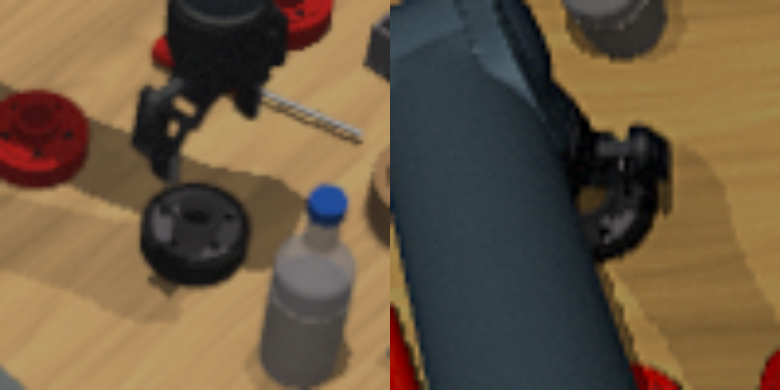

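The left view shows the jaws straddling above the wheel. The right one is partly hidden by the arm, but nothing is in the way. Now down.

```bash
python3 -m pendant '[1,0,0,30,0, 1,0,0,30,0, 1,0,0,18,0, 1,0,0,8,0, 1,0,0,0,0]'
```

```text
t: 2.8
tcp_pos: [0.5609, 0.2498, 0.0281]
orientation: [-180.0, -0.0, 90.1]
contact_force: [0.3, 0.6, -0.3]
width: 0.0859
```

```bash
python3 -m pendant '[0,0,0,0,0, 0,0,0,0,0, 0,0,0,0,0, 0,0,0,0,0, 0,0,0,0,0]'
```

```text
t: 3.3
tcp_pos: [0.563, 0.2485, 0.0296]
orientation: [179.8, -0.0, 89.9]
contact_force: [-0.9, -1.8, 5.2]
width: 0.0372
```

```bash
python3 - <<'E'
from cell import sensors, imaging, arm, finder
import cv2, numpy as np
a=[]
for c,u,v,r in (("scene",298,150,50),("top",190,213,40)):
    d=imaging.get_image(c); np.savez(f"{c}2.npz",**d); a.append(cv2.resize(d["img"][v-r:v+r,u-r:u+r,::-1],(390,390)))
    s=sensors.read_state();print(s["t"],s["tcp_pos"],s["contact_force"],s["width"])
cv2.imwrite("pics/w2.png",np.hstack(a))
E
```

```text
3.35 [0.56297852 0.24846695 0.02967212] [-0.05311519 -0.61729586  5.68299833] 0.03723188259303931
3.4 [0.56295943 0.2484642  0.02964673] [-0.50399541 -0.77340075  6.27480437] 0.03718520795519159
```

View pics/w2.png

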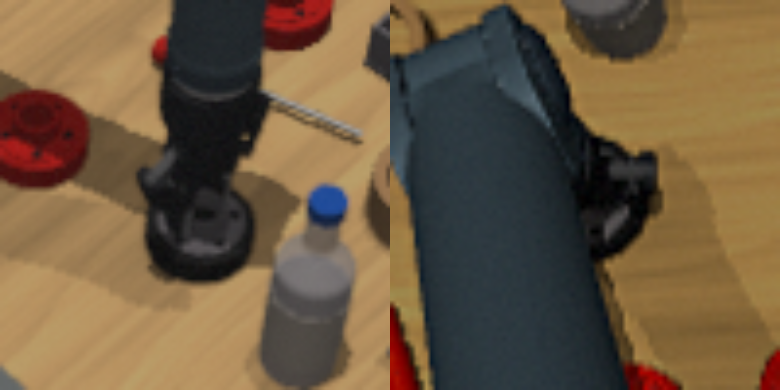

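The jaws are on the boss, but the tips press lightly on the tyre (5–6 N). I'll open, rise 3 mm, turn 90° and grip again, so the wheel is centred in both axes.

```bash
python3 -m pendant '[1,0,0,-3,0, 1,0,0,0,0, 1,0,0,0,0, 1,0,0,0,8.4, 1,0,0,0,8.4]'; python3 -m pendant '[1,0,0,0,8.4, 1,0,0,0,8.4, 1,0,0,0,8.4, 1,0,0,0,8.4, 1,0,0,0,8.4]';python3 -m pendant '[1,0,0,0,8.4, 1,0,0,0,8.4, 1,0,0,0,8.4, 1,0,0,0,6, 0,0,0,0,0]'; python3 -m pendant '[0,0,0,0,0, 0,0,0,0,0, 0,0,0,0,0, 0,0,0,0,0, 0,0,0,0,0]'; python3 -c "
from cell import sensors
s=sensors.read_state();print(s['joint_pos'],s['tcp_pos'])"
```

```text
t: 3.9
tcp_pos: [0.561, 0.2485, 0.0305]
orientation: [-179.9, 0.0, 72.8]
contact_force: [0.1, 0.5, -0.5]
width: 0.0853
t: 4.4
tcp_pos: [0.561, 0.2487, 0.0305]
orientation: [-180.0, 0.0, 30.8]
contact_force: [-0.7, 0.5, 0.6]
width: 0.0853
t: 4.9
tcp_pos: [0.5609, 0.2488, 0.0304]
orientation: [180.0, 0.0, 0.0]
contact_force: [0.1, 0.7, 0.1]
width: 0.073
t: 5.4
tcp_pos: [0.563, 0.2487, 0.0321]
orientation: [-179.9, -0.2, -0.0]
contact_force: [-0.2, 0.1, 5.4]
width: 0.0374
[-53.17498469  35.92328705  32.53783115 105.13459056 -25.87104033
  46.28666893  -7.4088264 ] [0.5630054  0.24874425 0.03206192]
```

The force is the same 3 mm higher, so it comes from the pads' swing pushing the wheel onto the bench, not from the tyre. Now lift.

```bash
python3 -m pendant '[0,0,0,-5,0, 0,0,0,-15,0, 0,0,0,-40,0, 0,0,0,-45,0, 0,0,0,-35,0]'; python3 - <<'E'
from cell import sensors, imaging, arm, finder
import cv2, numpy as np
a=[]
for c,u,v,r in (("scene",298,130,60),("top",190,213,50)):
    d=imaging.get_image(c); np.savez(f"{c}3.npz",**d); a.append(cv2.resize(d["img"][v-r:v+r,u-r:u+r,::-1],(390,390)))
    s=sensors.read_state();print(s["t"],s["tcp_pos"],s["contact_force"],s["ft_torque"],s["width"])
cv2.imwrite("pics/w3.png",np.hstack(a))
E
```

```text
t: 5.9
tcp_pos: [0.5608, 0.2481, 0.1729]
orientation: [180.0, 0.0, -0.1]
contact_force: [0.8, 0.4, -1.5]
width: 0.0377
5.95 [0.56487423 0.24950372 0.17944569] [ 1.30625505 -0.25678905  1.36801258] [ 0.06894717 -0.2015684  -0.0279374 ] 0.03745524632272682
6.0 [0.56499262 0.24951635 0.17720277] [ 1.57537155  0.68695204 -2.20847972] [ 0.03926279 -0.15297166  0.02653831] 0.037434829713885814
```

View pics/w3.png

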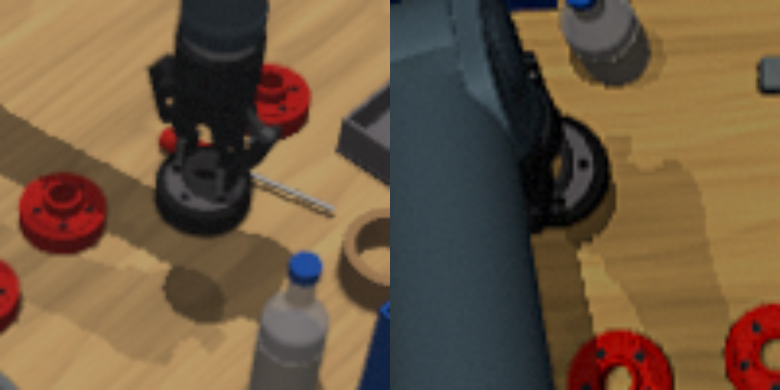

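The wheel is held level, with boss up, clear of the bottle. I'll carry it to just short of the axle.

```bash
python3 -m pendant '[0,1,30,0,0, 0,1,50,0,0, 0,2,50,0,0, 0,1,50,0,0, 0,1,30,0,0]'; python3 -m pendant '[0,0,30,0,0, 0,0,15,0,0, 0,0,8,0,0, 0,0,4,0,0, 0,0,0,0,0]';  python3 - <<'E'
from cell import sensors, imaging, arm, finder
from h import *
a=[]
for c,u,v,r in (("scene",243,185,60),("top",267,205,50)):
    d=imaging.get_image(c); np.savez(f"{c}4.npz",**d); a.append(cv2.resize(d["img"][v-r:v+r,u-r:u+r,::-1],(390,390)))
    s=sensors.read_state();print(s["t"],s["tcp_pos"],s["orientation"],s["contact_force"],s["width"])
    W=cloud(d); 
    for lo,hi in((.13,.15),(.15,.18),):
        m=(W[...,2]>lo)&(W[...,2]<hi)&(np.hypot(W[...,0]-.57,W[...,1]+.02)<.07)
        P=W[m]; print(c,lo,len(P),P.min(0).round(3),P.max(0).round(3))
cv2.imwrite("pics/w4.png",np.hstack(a))
E
```

```text
t: 6.5
tcp_pos: [0.5646, 0.0326, 0.1696]
orientation: [179.8, 0.2, -0.4]
contact_force: [-0.3, -0.2, -1.8]
width: 0.0375
t: 7.0
tcp_pos: [0.5671, -0.0171, 0.1705]
orientation: [-180.0, 0.0, 0.1]
contact_force: [-0.3, -0.9, -2.6]
width: 0.0375
7.05 [ 0.56730256 -0.01645385  0.17059383] [-1.79951042e+02  3.68012393e-02  1.07925938e-01] [ 0.36807273  1.09898458 -1.79427031] 0.03742313636068353
scene 0.13 70 [ 0.546 -0.064  0.136] [0.614 0.013 0.15 ]
scene 0.15 525 [ 0.522 -0.064  0.15 ] [0.616 0.017 0.18 ]
7.1 [ 0.56738782 -0.01625605  0.17064419] [-1.79951828e+02  2.93377654e-02  1.37290074e-01] [ 0.3681336   0.96728325 -2.53616574] 0.03754260278858425Traceback (most recent call last):
  File "<stdin>", line 10, in <module>
    return umr_minimum(a, axis, None, out, keepdims, initial, where)
ValueError: zero-size array to reduction operation minimum which has no identity
```

```bash
python3 - <<'E'
from h import *
d=dict(np.load("scene4.npz")); W=cloud(d); img=d["img"]
u,v,r=243,170,50
cv2.imwrite("pics/w4.png",cv2.resize(img[v-r:v+r,u-r:u+r,::-1],(500,500)))
near=np.hypot(W[...,0]-.57,W[...,1]+.02)<.06
for lo,hi in((.140,.164),(.142,.158),(.138,.163)):
    P=W[near&(W[...,2]>lo)&(W[...,2]<hi)]
    print(lo,len(P),fitc(P,.045),fitc(P))
P=W[near&(W[...,2]>.163)&(W[...,2]<.172)]; print("top face",len(P),P.min(0),P.max(0),np.median(P[:,2]))
# same for original wheel & axle, scene camera
d=dict(np.load("scene0.npz")); W=cloud(d)
m=np.hypot(W[...,0]-.571,W[...,1]-.241)<.055
P=W[m&(W[...,2]>.003)&(W[...,2]<.024)];print("wheel0 side",len(P),fitc(P,.045))
m=np.hypot(W[...,0]-.572,W[...,1]+.019)<.016
for lo,hi in((.040,.078),(.05,.075)):
    P=W[m&(W[...,2]>lo)&(W[...,2]<hi)];print("axle shaft",len(P),fitc(P,.013))
m=np.hypot(W[...,0]-.572,W[...,1]+.019)<.034
P=W[m&(W[...,2]>.012)&(W[...,2]<.030)];print("seat side",len(P),fitc(P,.026))
P=W[m&(W[...,2]>.031)&(W[...,2]<.038)];print("seat top",len(P),P[:,:2].min(0),P[:,:2].max(0),fitc(P[np.hypot(P[:,0]-.572,P[:,1]+.019)>.02],.026))
dt=dict(np.load("top0.npz")); W=cloud(dt)
m=np.hypot(W[...,0]-.565,W[...,1]+.018)<.034
P=W[m&(W[...,2]>.031)&(W[...,2]<.038)];print("top: seat top",len(P),(P.min(0)+P.max(0))/2,P.max(0)-P.min(0))
E
```

```text
0.14 217 [ 0.56889173 -0.01704722] [ 0.57585203 -0.023145    0.03697542]
0.142 116 [ 0.56876014 -0.01769087] [ 0.57967153 -0.02627775  0.03290121]
0.138 187 [ 0.56870712 -0.01742828] [ 0.57582747 -0.02354636  0.03697405]
top face 372 [ 0.52375116 -0.06449265  0.16302558] [0.61444753 0.01738164 0.17189195] 0.16650938770805968
wheel0 side 163 [0.56917684 0.24272228]
axle shaft 59 [ 0.57240243 -0.018902  ]
axle shaft 36 [ 0.57250108 -0.01898245]
seat side 29 [ 0.56683787 -0.01489472]
seat top 96 [ 0.5491755  -0.04670185] [0.60060327 0.00399329] [ 0.57013585 -0.01820744]
top: seat top 93 [ 0.56789924 -0.02020585  0.03433396] [0.04982576 0.04867504 0.00651078]
```

View pics/w4.png

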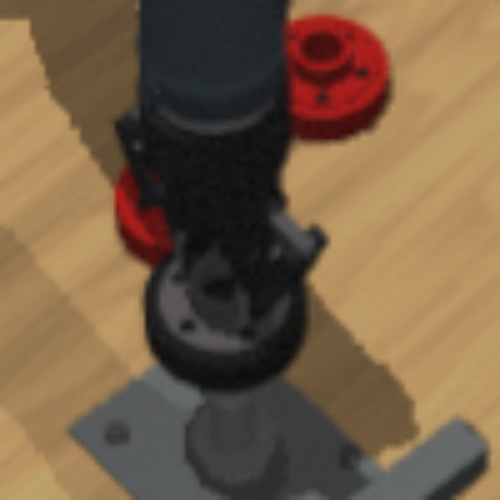

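The arm is above the axle and the wheel hangs slightly to the -x side. Side fits put the axle about (+2,-1) mm from the wheel, which agrees with the average of both cameras. I'll correct that and lower over the nose to just above the taper.

```bash
python3 -m pendant '[0,2,1.5,0,0, 0,0,0,12,0, 0,0,0,12,0, 0,0,0,12,0, 0,0,0,0,0]'; python3 -m pendant '[0,0,0,6,0, 0,0,0,4,0, 0,0,0,3,0, 0,0,0,0,0, 0,0,0,0,0]'; python3 -c "
from cell import sensors
s=sensors.read_state();print(s['tcp_pos'],s['contact_force'],s['ft_torque'])"
```

```text
t: 7.6
tcp_pos: [0.5672, -0.0196, 0.132]
orientation: [180.0, 0.3, -0.0]
contact_force: [-0.5, 0.6, -2.3]
width: 0.0376
t: 8.1
tcp_pos: [0.5694, -0.02, 0.1221]
orientation: [-180.0, -0.0, -0.0]
contact_force: [-0.3, -0.2, -1.4]
width: 0.0378
[ 0.56942003 -0.01999834  0.12207508] [-0.273551   -0.23234442 -1.4188888 ] [-0.0535005   0.02434141  0.01293016]
```

```bash
python3 -m pendant '[0,0,-1.5,0,0, 0,0,0,3,0, 0,0,0,3,0, 0,0,0,2,0, 0,0,0,0,0]'; python3 -m pendant '[0,0,0,1.5,0, 0,0,0,1.5,0, 0,0,0,1,0, 0,0,0,0,0, 0,0,0,0,0]'; python3 -c "
from cell import sensors
s=sensors.read_state();print(s['tcp_pos'],s['contact_force'],s['ft_torque'])"
```

```text
t: 8.6
tcp_pos: [0.5689, -0.0184, 0.1134]
orientation: [180.0, 0.0, -0.0]
contact_force: [0.1, -0.1, -2.0]
width: 0.0374
t: 9.1
tcp_pos: [0.5695, -0.0185, 0.11]
orientation: [180.0, -0.0, -0.0]
contact_force: [0.6, -0.3, -2.7]
width: 0.0374
[ 0.56949171 -0.01845649  0.10998074] [ 0.60776042 -0.29950126 -2.65019994] [ 0.01903344 -0.09873906 -0.00042358]
```

```bash
python3 -m pendant '[0,0,0,4,0, 0,0,0,6,0, 0,0,0,6,0, 0,0,0,4,0, 0,0,0,0,0]'; python3 -m pendant '[0,0,0,5,0, 0,0,0,6,0, 0,0,0,5,0, 0,0,0,2,0, 0,0,0,0,0]'; python3 -c "
from cell import sensors
s=sensors.read_state();print(s['tcp_pos'],s['contact_force'],s['ft_torque'])"
```

```text
t: 9.6
tcp_pos: [0.5695, -0.0184, 0.0893]
orientation: [180.0, -0.0, -0.0]
contact_force: [1.4, 0.9, -2.4]
width: 0.038
t: 10.1
tcp_pos: [0.5695, -0.0185, 0.0716]
orientation: [180.0, -0.0, -0.0]
contact_force: [1.4, -0.4, -3.4]
width: 0.0377
[ 0.56946199 -0.01847219  0.07160865] [ 1.42252717 -0.36805756 -3.4035633 ] [-0.04977398 -0.47214732 -0.00993116]
```

```bash
python3 -m pendant '[0,0.4,0,2,0, 0,0,0,2,0, 0,0,0,1,0, 0,0,0,0,0, 0,0,0,0,0]'; python3 -c "
from cell import sensors
s=sensors.read_state();print(s['tcp_pos'],s['contact_force'],s['ft_torque'])"
```

```text
t: 10.6
tcp_pos: [0.5695, -0.0184, 0.0668]
orientation: [-180.0, 0.0, -0.0]
contact_force: [0.7, -0.5, -3.1]
width: 0.0377
[ 0.56953843 -0.01844361  0.06684889] [ 0.73779489 -0.51736238 -3.12002151] [ 0.015319   -0.30581719 -0.04567621]
```

Seated at about 34.5 mm. Now release, rise, and go to the tall sleeve, about (0.480,-0.3045).

```bash
python3 -m pendant '[1,0,0,0,0, 1,0,0,0,0, 1,0,0,0,0, 1,0,0,-15,0, 1,0,0,-35,0]'; python3 -m pendant '[1,0,0,-45,0, 1,0,0,-20,0, 1,-12,40,0,0, 1,-14,46,0,0, 1,-14,46,0,0]'; python3 -m pendant '[1,-14,46,0,0, 1,-14,46,0,0, 1,-14,40,0,0, 1,-7,22,0,0, 1,0,0,0,0]'; python3 - <<'E'
from cell import sensors, imaging, arm, finder
from h import *
a=[]
for c,u,v,r in (("scene",243,200,50),("top",267,205,40),("scene",146,240,50)):
    d=imaging.get_image(c); np.savez(f"{c}5.npz",**d); a.append(cv2.resize(d["img"][v-r:v+r,u-r:u+r,::-1],(266,266)))
    s=sensors.read_state();print(s["t"],s["tcp_pos"])
cv2.imwrite("pics/w5.png",np.hstack(a))
E
```

```text
t: 11.1
tcp_pos: [0.5669, -0.0183, 0.1155]
orientation: [179.9, 0.4, -0.0]
contact_force: [0.0, 0.5, 0.0]
width: 0.0854
t: 11.6
tcp_pos: [0.5298, -0.1514, 0.1837]
orientation: [-180.0, -0.1, 0.1]
contact_force: [-0.3, -0.4, 0.4]
width: 0.0853
t: 12.1
tcp_pos: [0.4776, -0.3102, 0.1838]
orientation: [179.8, -0.1, -0.6]
contact_force: [-0.1, 0.4, -0.7]
width: 0.0855
12.15 [ 0.47923    -0.30699399  0.18324858]
12.2 [ 0.48048946 -0.30472928  0.18278836]
12.25 [ 0.48123476 -0.3033018   0.18243054]
```

View pics/w5.png

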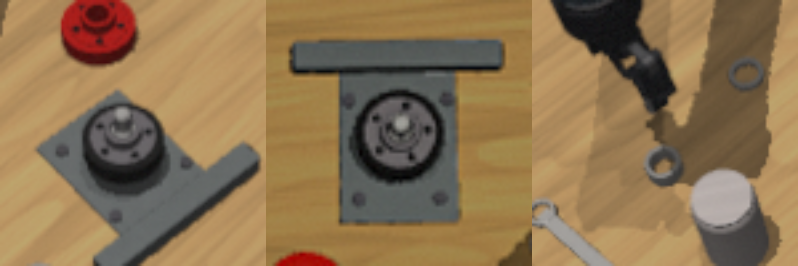

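Wheel seated on the axle, boss up. The tall sleeve is below the jaws and the can is to its right. I'll check the can's clearance.

```bash
python3 - <<'E'
from h import *
for c in("scene0","top0"):
    W=cloud(dict(np.load(c+".npz"))).reshape(-1,3)
    P=W[(np.hypot(W[:,0]-.61,W[:,1]+.31)<.08)&(W[:,2]>.108)&(W[:,2]<.13)]
    print(c,len(P),(P.min(0)+P.max(0))/2,P.max(0)-P.min(0))
E
```

```text
scene0 412 [ 0.60331362 -0.30657044  0.11509134] [0.06590337 0.05957095 0.01404152]
top0 276 [ 0.59742051 -0.30555632  0.11478992] [0.06046421 0.06225303 0.01258037]
```

```bash
python3 -m pendant '[1,0,1,40,0, 1,0,0,45,0, 1,0,0,40,0, 1,0,0,25,0, 1,0,0,0,0]'
```

```text
t: 12.75
tcp_pos: [0.4787, -0.3005, 0.028]
orientation: [-179.7, 0.4, 0.2]
contact_force: [-1.1, -0.2, 0.4]
width: 0.0853
```

```bash
python3 -m pendant '[1,0,1.5,6,0, 1,0,0,8,0, 1,0,0,5,0, 1,0,0,0,0, 1,0,0,0,0]'
```

```text
t: 13.25
tcp_pos: [0.4809, -0.3071, 0.0135]
orientation: [180.0, -0.1, -0.0]
contact_force: [-0.1, -0.0, -0.2]
width: 0.0852
```

```bash
python3 -m pendant '[1,0,-2,4,0, 1,0,0,0,0, 0,0,0,0,0, 0,0,0,0,0, 0,0,0,0,0]';python3 -m pendant '[0,0,0,0,0, 0,0,0,0,0, 1,0,0,0,0, 1,0,0,0,0, 1,0,0,0,-8.5]'
```

```text
t: 13.75
tcp_pos: [0.4805, -0.305, 0.009]
orientation: [180.0, -0.0, -0.0]
contact_force: [-0.3, 0.1, 0.3]
width: 0.044
t: 14.25
tcp_pos: [0.4802, -0.3045, 0.0084]
orientation: [-180.0, 0.1, 8.7]
contact_force: [0.1, -0.1, -0.0]
width: 0.0786
```

```bash
python3 -m pendant '[1,0,0,0,-8.2, 1,0,0,0,-8.2, 1,0,0,0,-8.2, 1,0,0,0,-8.2, 1,0,0,0,-8.2]';python3 -m pendant '[1,0,0,0,-8.2, 1,0,0,0,-8.2, 1,0,0,0,-8.2, 1,0,0,0,-8.2, 1,0,0,0,-7.7]';python3 -m pendant '[0,0,0,0,0, 0,0,0,0,0, 0,0,0,0,0, 0,0,0,0,0, 0,0,0,0,0]'; python3 -c "
from cell import sensors
s=sensors.read_state();print(s['joint_pos'],s['tcp_pos'])"
```

```text
t: 14.75
tcp_pos: [0.4802, -0.3047, 0.0086]
orientation: [-180.0, 0.0, 49.8]
contact_force: [-0.3, -0.3, -0.4]
width: 0.0853
t: 15.25
tcp_pos: [0.4802, -0.3048, 0.0086]
orientation: [-180.0, -0.0, 90.3]
contact_force: [0.9, -0.2, -0.0]
width: 0.0854
t: 15.75
tcp_pos: [0.4808, -0.3051, 0.0093]
orientation: [180.0, 0.0, 89.9]
contact_force: [0.2, 0.2, 3.9]
width: 0.0375
[ 14.19797254  31.17962466  16.91529973 111.24523168 -13.69311897
  39.46860716 129.34769741] [ 0.48076074 -0.30506393  0.00934801]
```

```bash
python3 -m pendant '[0,0,0,-10,0, 0,0,0,-35,0, 0,0,0,-45,0, 0,0,0,-45,0, 0,0,0,-10,0]'; python3 -m pendant '[0,30,9,0,0, 0,46,14,0,0, 0,46,14,0,0, 0,46,14,0,0, 0,46,14,0,0]';  python3 -m pendant '[0,35,12,0,0, 0,22,7,0,0, 0,10,3,0,0, 0,4,2,0,0, 0,0,0,0,0]'; python3 - <<'E'
from cell import sensors, imaging, arm, finder
from h import *
a=[]
for c,u,v,r in (("scene",243,180,50),):
    d=imaging.get_image(c); np.savez(f"{c}6.npz",**d); a.append(cv2.resize(d["img"][v-r:v+r,u-r:u+r,::-1],(500,500)))
    s=sensors.read_state();print(s["t"],s["tcp_pos"])
cv2.imwrite("pics/w6.png",np.hstack(a))
E
```

```text
t: 16.25
tcp_pos: [0.484, -0.3072, 0.1602]
orientation: [179.4, 0.3, 89.9]
contact_force: [1.9, -0.6, -0.3]
width: 0.0373
t: 16.75
tcp_pos: [0.5451, -0.089, 0.1534]
orientation: [-179.9, -0.0, 89.9]
contact_force: [0.2, -1.0, -1.8]
width: 0.0375
t: 17.25
tcp_pos: [0.5692, -0.021, 0.1535]
orientation: [-179.9, 0.0, 89.9]
contact_force: [0.9, -0.5, -0.9]
width: 0.0372
17.3 [ 0.56911812 -0.02201149  0.15363761]
```

View pics/w6.png

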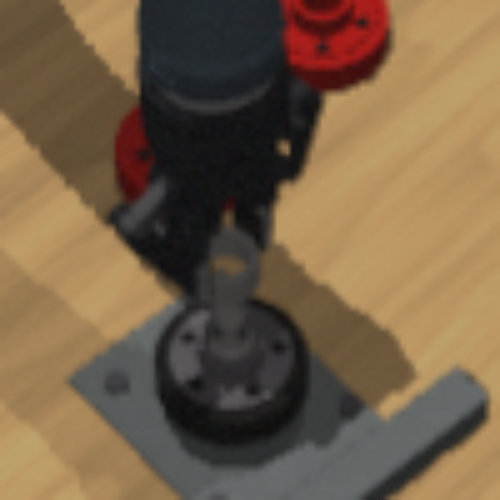

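The sleeve is held upright, nearly over the axle. I'll correct y by +3.5 mm and lower.

```bash
python3 -m pendant '[0,3.5,0.3,0,0, 0,0,0,8,0, 0,0,0,10,0, 0,0,0,5,0, 0,0,0,0,0]'; python3 -m pendant '[0,0,0,6,0, 0,0,0,8,0, 0,0,0,6,0, 0,0,0,4,0, 0,0,0,0,0]'; python3 -c "
from cell import sensors
s=sensors.read_state();print(s['tcp_pos'],s['contact_force'],s['ft_torque'])"
```

```text
t: 17.8
tcp_pos: [0.5685, -0.0168, 0.1292]
orientation: [-179.8, 0.0, 89.9]
contact_force: [0.4, -0.3, -0.1]
width: 0.0377
t: 18.3
tcp_pos: [0.5693, -0.0166, 0.106]
orientation: [-179.9, 0.0, 90.0]
contact_force: [-0.8, 0.3, -0.7]
width: 0.0373
[ 0.56930648 -0.01659059  0.10601656] [-0.82328803  0.34001417 -0.74877145] [ 0.0262051  -0.00081763  0.03549253]
```

```bash
python3 -m pendant '[0,-1.8,0,2,0, 0,0,0,3,0, 0,0,0,3,0, 0,0,0,2,0, 0,0,0,0,0]'; python3 -m pendant '[0,0,0,1.5,0, 0,0,0,1.5,0, 0,0,0,1,0, 0,0,0,0,0, 0,0,0,0,0]'; python3 -c "
from cell import sensors
s=sensors.read_state();print(s['tcp_pos'],s['contact_force'],s['ft_torque'])"
```

```text
t: 18.8
tcp_pos: [0.5697, -0.0182, 0.0965]
orientation: [-180.0, 0.0, 90.0]
contact_force: [0.6, -0.1, -1.0]
width: 0.0377
t: 19.3
tcp_pos: [0.57, -0.0182, 0.0929]
orientation: [-180.0, 0.0, 90.0]
contact_force: [0.3, -0.4, -0.3]
width: 0.037
[ 0.56997724 -0.01824859  0.09291164] [ 0.26345552 -0.42944354 -0.34336955] [-0.00303985  0.00185503  0.00656311]
```

```bash
python3 -m pendant '[0,0,0,1,0, 0,0,0,1,0, 0,0,0,0.7,0, 0,0,0,0.5,0, 0,0,0,0,0]'; python3 -c "
from cell import sensors
s=sensors.read_state();print(s['tcp_pos'],s['contact_force'],s['ft_torque'])"
```

```text
t: 19.8
tcp_pos: [0.5699, -0.0182, 0.0896]
orientation: [-180.0, 0.0, 90.0]
contact_force: [-0.2, -0.0, -1.1]
width: 0.0378
[ 0.56986535 -0.01824544  0.08959334] [-0.20366585 -0.01946754 -1.06565833] [ 0.00510031 -0.00017007 -0.03119991]
```

```bash
python3 -m pendant '[0,0,0,0.7,0, 0,0,0,0,0, 1,0,0,0,0, 1,0,0,0,0, 1,0,0,-2,0]'; python3 -m pendant '[1,0,0,-15,0, 1,0,0,-40,0, 1,0,0,-25,0, 1,-20,6,-10,0, 1,-44,12,0,0]'; python3 -m pendant '[1,-44,12,0,0, 1,-38,10,0,0, 1,-20,5,0,0, 1,-6.5,2,0,0, 1,0,0,0,0]'; python3 - <<'E'
from cell import sensors, imaging, arm, finder
from h import *
a=[]
for c,u,v,r in (("scene",243,200,50),("top",267,205,40),("scene",207,247,40)):
    d=imaging.get_image(c); np.savez(f"{c}7.npz",**d); a.append(cv2.resize(d["img"][v-r:v+r,u-r:u+r,::-1],(266,266)))
    s=sensors.read_state();print(s["t"],s["tcp_pos"],s["joint_pos"][-1])
cv2.imwrite("pics/w7.png",np.hstack(a))
E
```

```text
t: 20.3
tcp_pos: [0.5697, -0.0182, 0.0908]
orientation: [-180.0, 0.0, 90.0]
contact_force: [-0.7, -0.2, -0.3]
width: 0.0789
t: 20.8
tcp_pos: [0.5907, -0.0768, 0.1852]
orientation: [179.6, -0.2, 90.5]
contact_force: [1.1, -0.3, 0.2]
width: 0.0855
t: 21.3
tcp_pos: [0.617, -0.1917, 0.1818]
orientation: [180.0, 0.0, 89.9]
contact_force: [0.1, 0.9, -0.7]
width: 0.0858
21.35 [ 0.61703902 -0.18960065  0.18143962] 109.5809171662048
21.4 [ 0.6171017  -0.18834551  0.18123054] 109.5856084744528
21.45 [ 0.61712491 -0.18784784  0.18110463] 109.5929865986621
```

View pics/w7.png

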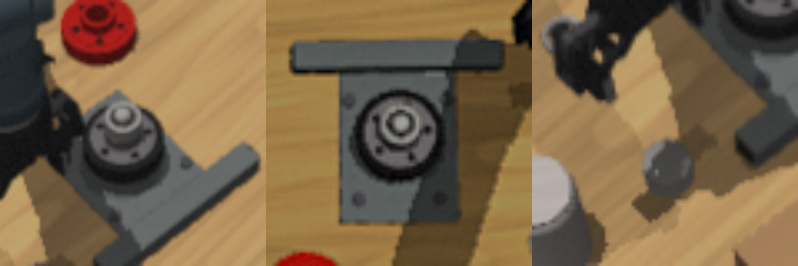

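The sleeve sits on the boss, and the cap is undisturbed. Descend on the cap.

```bash
python3 -m pendant '[1,-3,0,40,0, 1,0,0,45,0, 1,0,0,45,0, 1,0,0,25,0, 1,0,0,0,0]';python3 -m pendant '[1,0,0,8,0, 1,0,0,7,0, 1,0,0,3,0, 1,0,0,0,0, 1,0,0,0,0]'
```

```text
t: 21.95
tcp_pos: [0.6126, -0.1895, 0.021]
orientation: [-179.4, -0.2, 90.2]
contact_force: [-1.0, 0.7, -0.3]
width: 0.0855
t: 22.45
tcp_pos: [0.6175, -0.1941, 0.0089]
orientation: [179.9, 0.0, 90.0]
contact_force: [-0.5, 0.6, 0.2]
width: 0.0858
```

```bash
python3 -m pendant '[1,2,0,1.5,0, 1,0,0,0,0, 0,0,0,0,0, 0,0,0,0,0, 0,0,0,0,0]';python3 -m pendant '[0,0,0,0,0, 0,0,0,0,0, 1,0,0,0,0, 1,0,0,0,0, 1,0,0,0,8.2]';python3 -m pendant '[1,0,0,0,8.2, 1,0,0,0,8.2, 1,0,0,0,8.2, 1,0,0,0,8.2, 1,0,0,0,8.2]';python3 -m pendant '[1,0,0,0,8.2, 1,0,0,0,8.2, 1,0,0,0,8.2, 1,0,0,0,8.2, 1,0,0,0,8]';python3 -m pendant '[0,0,0,0,0, 0,0,0,0,0, 0,0,0,0,0, 0,0,0,0,0, 0,0,0,0,0]'; python3 -c "
from cell import sensors
s=sensors.read_state();print(s['joint_pos'],s['tcp_pos'])"
```

```text
t: 22.95
tcp_pos: [0.6169, -0.1918, 0.0066]
orientation: [180.0, 0.0, 90.0]
contact_force: [0.5, -0.7, -0.1]
width: 0.0442
t: 23.45
tcp_pos: [0.6165, -0.1918, 0.0063]
orientation: [-180.0, -0.0, 81.5]
contact_force: [-0.0, -0.6, 0.2]
width: 0.0811
t: 23.95
tcp_pos: [0.6166, -0.1915, 0.0062]
orientation: [-180.0, 0.0, 40.4]
contact_force: [-0.9, 0.3, -0.3]
width: 0.085
t: 24.45
tcp_pos: [0.6166, -0.1914, 0.0062]
orientation: [-180.0, 0.0, -0.3]
contact_force: [0.6, -0.0, 0.8]
width: 0.0856
t: 24.95
tcp_pos: [0.6173, -0.1921, 0.007]
orientation: [180.0, -0.1, -0.0]
contact_force: [-0.4, 0.2, 1.7]
width: 0.0406
[-12.65463913  41.92471338  34.93244035 100.7784776  -31.3744312
  47.32208587  37.23926207] [ 0.61727909 -0.19206522  0.0069539 ]
```

```bash
python3 -m pendant '[0,0,0,-10,0, 0,0,0,-35,0, 0,0,0,-45,0, 0,0,0,-45,0, 0,0,0,-15,0]'; python3 -m pendant '[0,-8,-30,0,0, 0,-13,-46,0,0, 0,-13,-46,0,0, 0,-9,-34,0,0, 0,-4,-14,0,0]';  python3 -m pendant '[0,0,-4,0,0, 0,0,0,0,0, 0,0,0,0,0, 0,0,0,8,0, 0,0,0,4,0]'; python3 - <<'E'
from cell import sensors, imaging, arm, finder
from h import *
a=[]
for c,u,v,r in (("scene",243,180,50),):
    d=imaging.get_image(c); np.savez(f"{c}8.npz",**d); a.append(cv2.resize(d["img"][v-r:v+r,u-r:u+r,::-1],(500,500)))
    s=sensors.read_state();print(s["t"],s["tcp_pos"],s["contact_force"])
cv2.imwrite("pics/w8.png",np.hstack(a))
E
```

```text
t: 25.45
tcp_pos: [0.6197, -0.1937, 0.1626]
orientation: [179.9, -0.5, -0.1]
contact_force: [0.4, -1.0, 0.3]
width: 0.0405
t: 25.95
tcp_pos: [0.5683, -0.0161, 0.1556]
orientation: [-179.8, 0.2, 0.4]
contact_force: [0.5, 0.7, 1.1]
width: 0.0405
t: 26.45
tcp_pos: [0.5697, -0.0197, 0.1437]
orientation: [179.9, 0.0, -0.2]
contact_force: [-0.1, -0.3, -0.3]
width: 0.0405
26.5 [ 0.56906259 -0.01919091  0.14302299] [-0.0767686  -0.55771145 -1.57112235]
```

View pics/w8.png

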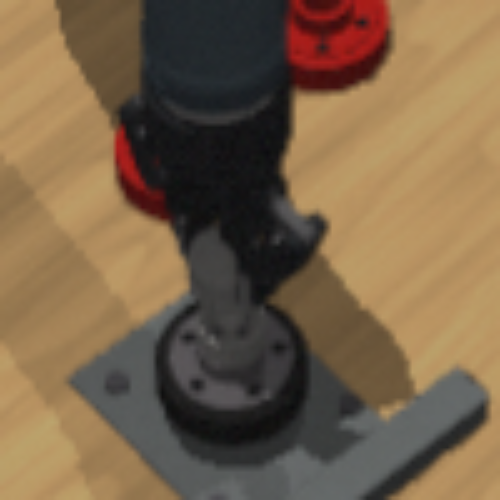

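The cap is held just above the nose. I'll settle, trim y, and approach gently, feeling for the end.

```bash
python3 -m pendant '[0,0.5,-0.6,6,0, 0,0,0,6,0, 0,0,0,3,0, 0,0,0,0,0, 0,0,0,0,0]'; python3 -m pendant '[0,0,0,2,0, 0,0,0,2,0, 0,0,0,1,0, 0,0,0,0,0, 0,0,0,0,0]'
```

```text
t: 27.0
tcp_pos: [0.5705, -0.0171, 0.1295]
orientation: [180.0, 0.0, -0.0]
contact_force: [0.1, 0.1, -1.1]
width: 0.0402
t: 27.5
tcp_pos: [0.5705, -0.0171, 0.1245]
orientation: [-180.0, 0.0, -0.0]
contact_force: [-0.5, -0.1, -1.8]
width: 0.0396
```

```bash
python3 -m pendant '[0,-0.8,1.2,0,0, 0,0,0,2,0, 0,0,0,1.5,0, 0,0,0,0,0, 0,0,0,0,0]'; python3 -m pendant '[0,0,0,1.5,0, 0,0,0,1.5,0, 0,0,0,1,0, 0,0,0,0,0, 0,0,0,0,0]'
```

```text
t: 28.0
tcp_pos: [0.5696, -0.0183, 0.1209]
orientation: [180.0, 0.0, -0.0]
contact_force: [-0.5, 0.2, -0.7]
width: 0.0402
t: 28.5
tcp_pos: [0.5697, -0.0184, 0.117]
orientation: [180.0, 0.0, -0.0]
contact_force: [-0.1, 0.6, -1.3]
width: 0.0399
```

```bash
python3 -m pendant '[0,0,0,1.5,0, 0,0,0,1.5,0, 0,0,0,1,0, 0,0,0,0,0, 0,0,0,0,0]'; python3 -m pendant '[0,0,0,1.5,0, 0,0,0,1,0, 0,0,0,1,0, 0,0,0,0,0, 0,0,0,0,0]'
```

```text
t: 29.0
tcp_pos: [0.5696, -0.0183, 0.113]
orientation: [180.0, 0.0, -0.0]
contact_force: [0.8, -1.2, -0.1]
width: 0.0402
t: 29.5
tcp_pos: [0.5697, -0.0184, 0.1095]
orientation: [180.0, -0.0, -0.0]
contact_force: [-0.5, -0.5, 0.3]
width: 0.04
```

Over the nose, about to meet the sleeve. Now press in small steps, watching force against height.

```bash
python3 -m pendant '[0,0,0,1,0, 0,0,0,1,0, 0,0,0,1,0, 0,0,0,0,0, 0,0,0,0,0]'; python3 -m pendant '[0,0,0,1,0, 0,0,0,1,0, 0,0,0,0.5,0, 0,0,0,0,0, 0,0,0,0,0]'
```

```text
t: 30.0
tcp_pos: [0.5701, -0.0184, 0.107]
orientation: [-180.0, -0.0, -0.0]
contact_force: [-0.6, 0.9, 4.3]
width: 0.0401
t: 30.5
tcp_pos: [0.5701, -0.0184, 0.1047]
orientation: [-180.0, -0.0, -0.0]
contact_force: [-1.1, -0.5, 6.4]
width: 0.0401
```

```bash
python3 -m pendant '[0,0,0,1,0, 0,0,0,1,0, 0,0,0,0.5,0, 0,0,0,0,0, 0,0,0,0,0]'; python3 -m pendant '[0,0,0,1,0, 0,0,0,1,0, 0,0,0,0.5,0, 0,0,0,0,0, 0,0,0,0,0]'
```

```text
t: 31.0
tcp_pos: [0.5701, -0.0184, 0.1022]
orientation: [-180.0, -0.0, -0.0]
contact_force: [-1.1, 0.1, 7.2]
width: 0.0404
t: 31.5
tcp_pos: [0.5701, -0.0184, 0.0997]
orientation: [-180.0, -0.0, -0.0]
contact_force: [-1.8, -0.3, 6.3]
width: 0.0404
```

```bash
python3 -m pendant '[0,0,0,1,0, 0,0,0,0.5,0, 0,0,0,0.5,0, 0,0,0,0,0, 0,0,0,0,0]'; python3 -m pendant '[0,0,0,0.7,0, 0,0,0,0.7,0, 0,0,0,0,0, 0,0,0,0,0, 0,0,0,0,0]'
```

```text
t: 32.0
tcp_pos: [0.5701, -0.0184, 0.0978]
orientation: [-180.0, -0.0, -0.0]
contact_force: [-2.5, -0.0, 7.3]
width: 0.04
t: 32.5
tcp_pos: [0.5701, -0.0185, 0.0964]
orientation: [-180.0, -0.0, -0.0]
contact_force: [-0.7, -0.7, 8.2]
width: 0.0404
```

```bash
python3 -m pendant '[0,0,0,0.5,0, 0,0,0,0.5,0, 0,0,0,0,0, 0,0,0,0,0, 0,0,0,0,0]'
```

```text
t: 33.0
tcp_pos: [0.5701, -0.0184, 0.0955]
orientation: [-180.0, -0.0, -0.0]
contact_force: [-1.6, 0.4, 7.8]
width: 0.04
```

```bash
python3 -m pendant '[0,0,0,0.5,0, 0,0,0,0.3,0, 0,0,0,0,0, 0,0,0,0,0, 0,0,0,0,0]'
```

```text
t: 33.5
tcp_pos: [0.5701, -0.0184, 0.0947]
orientation: [-180.0, -0.0, -0.0]
contact_force: [-1.7, 0.6, 8.1]
width: 0.0397
```

```bash
python3 -m pendant '[0,0,0,0.4,0, 0,0,0,0.4,0, 0,0,0,0,0, 0,0,0,0,0, 0,0,0,0,0]'
```

```text
t: 34.0
tcp_pos: [0.57, -0.0184, 0.0936]
orientation: [-180.0, -0.0, -0.0]
contact_force: [-1.5, 1.0, 6.7]
width: 0.0404
```

```bash
python3 -m pendant '[0,0,0,0.4,0, 0,0,0,0.4,0, 0,0,0,0,0, 0,0,0,0,0, 0,0,0,0,0]'
```

```text
t: 34.5
tcp_pos: [0.5701, -0.0184, 0.0931]
orientation: [-180.0, -0.0, -0.0]
contact_force: [-2.1, 0.1, 7.2]
width: 0.04
```

```bash
python3 -m pendant '[0,0,0,0.4,0, 0,0,0,0.3,0, 0,0,0,0,0, 0,0,0,0,0, 0,0,0,0,0]'
```

```text
t: 35.0
tcp_pos: [0.5701, -0.0184, 0.0924]
orientation: [-180.0, -0.0, -0.0]
contact_force: [-1.8, 0.5, 8.5]
width: 0.0403
```

```bash
python3 -m pendant '[0,0,0,0.4,0, 0,0,0,0.2,0, 0,0,0,0,0, 0,0,0,0,0, 0,0,0,0,0]'
```

```text
t: 35.5
tcp_pos: [0.5701, -0.0184, 0.092]
orientation: [-180.0, -0.0, -0.0]
contact_force: [-3.1, 0.7, 10.1]
width: 0.0404
```

```bash
python3 -m pendant '[0,0,0,0.3,0, 0,0,0,0.3,0, 0,0,0,0,0, 0,0,0,0,0, 0,0,0,0,0]'
```

```text
t: 36.0
tcp_pos: [0.5702, -0.0184, 0.092]
orientation: [-179.9, -0.0, -0.0]
contact_force: [-4.7, 0.6, 13.1]
width: 0.0399
```

```bash
python3 -m pendant '[0,0,0,0.3,0, 0,0,0,0.3,0, 0,0,0,0,0, 0,0,0,0,0, 0,0,0,0,0]'
```

```text
t: 36.5
tcp_pos: [0.5702, -0.0184, 0.092]
orientation: [-179.9, -0.0, -0.1]
contact_force: [-4.7, -0.4, 15.8]
width: 0.0405
```

Firm stop: the force rose from 8 to 16 N with no motion. It came about 1.6 mm below the small force drop where the catches sprang. Ease off, then release.

```bash
python3 -m pendant '[0,0,0,-1,0, 0,0,0,-1,0, 0,0,0,-0.5,0, 0,0,0,0,0, 0,0,0,0,0]'
```

```text
t: 37.0
tcp_pos: [0.57, -0.0184, 0.0931]
orientation: [-180.0, -0.0, -0.0]
contact_force: [-2.1, 0.8, 7.5]
width: 0.0397
```

```bash
python3 -m pendant '[0,0,0,-1,0, 0,0,0,-0.5,0, 0,0,0,0,0, 0,0,0,0,0, 0,0,0,0,0]'
```

```text
t: 37.5
tcp_pos: [0.57, -0.0184, 0.0937]
orientation: [180.0, -0.0, -0.0]
contact_force: [0.5, -0.0, 2.8]
width: 0.0401
```

The force fell to 2.8 N at z 0.0937 instead of staying at the spring's 7–8 N, so the catches hold. Release and retreat.

```bash
python3 -m pendant '[1,0,0,0,0, 1,0,0,0,0, 1,0,0,0,0, 1,0,0,-10,0, 1,0,0,-30,0]';python3 -m pendant '[1,0,0,-45,0, 1,0,0,-40,0, 1,-30,-30,0,0, 1,-30,-35,0,0, 1,-30,-35,0,0]';python3 -m pendant '[1,-20,-35,0,0, 1,0,-35,0,0, 1,0,-20,0,0, 1,0,0,0,0, 1,0,0,0,0]'; python3 - <<'E'
from cell import sensors, imaging, arm, finder
from h import *
a=[]
for c,u,v,r,x,y in (("scene",243,200,50,.574,-.0195),("top",267,205,40,.567,-.0185)):
    d=imaging.get_image(c); np.savez(f"{c}9.npz",**d); a.append(cv2.resize(d["img"][v-r:v+r,u-r:u+r,::-1],(390,390)))
    s=sensors.read_state();print(s["t"],s["tcp_pos"],s["contact_force"])
    cv2.imwrite(f"pics/{c}9.png",d["img"][:,:,::-1])
    W=cloud(d); 
    rr=np.hypot(W[...,0]-x,W[...,1]-y)
    for n,lo,hi,zl in (("cap top",0,.014,.08),("tyre top",.026,.042,.03)):
        P=W[(rr>lo)&(rr<hi)&(W[...,2]>zl)]; print(c,n,len(P),np.percentile(P[:,2],[10,50,90]).round(4),P.mean(0).round(4))
cv2.imwrite("pics/w9.png",np.hstack(a))
E
```

```text
t: 38.0
tcp_pos: [0.5668, -0.0181, 0.1317]
orientation: [179.9, 0.4, -0.0]
contact_force: [0.1, 0.0, 0.8]
width: 0.0851
t: 38.5
tcp_pos: [0.4792, 0.082, 0.2197]
orientation: [-179.9, -0.1, -0.2]
contact_force: [-0.4, 1.5, 0.2]
width: 0.0851
t: 39.0
tcp_pos: [0.4605, 0.1705, 0.2189]
orientation: [179.9, -0.0, -0.1]
contact_force: [1.0, -0.6, 0.6]
width: 0.0854
39.05 [0.46057571 0.16959869 0.2187967 ] [-0.91230975 -0.78805169 -0.41101631]
scene cap top 65 [0.113  0.1163 0.1194] [ 0.5738 -0.019   0.1162]
scene tyre top 288 [0.0426 0.047  0.0502] [ 0.583  -0.0268  0.0464]
39.1 [0.46055475 0.16927343 0.2187299 ] [-0.27790965 -0.47933323 -0.26753536]
top cap top 59 [0.1142 0.1168 0.1194] [ 0.5669 -0.0185  0.1168]
top tyre top 263 [0.0449 0.048  0.0512] [ 0.5639 -0.0171  0.0479]
```

View pics/w9.png

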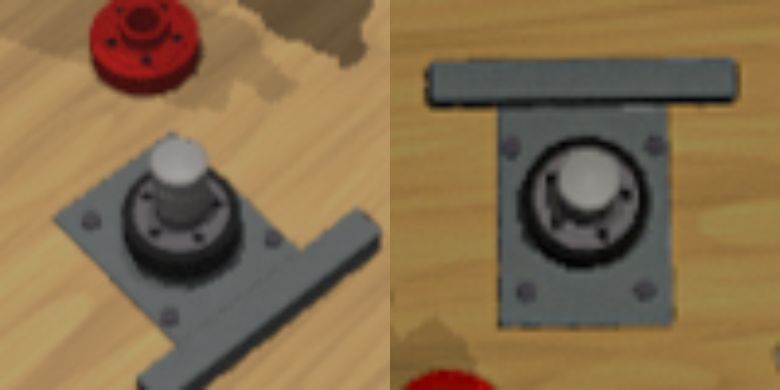

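View pics/scene9.png

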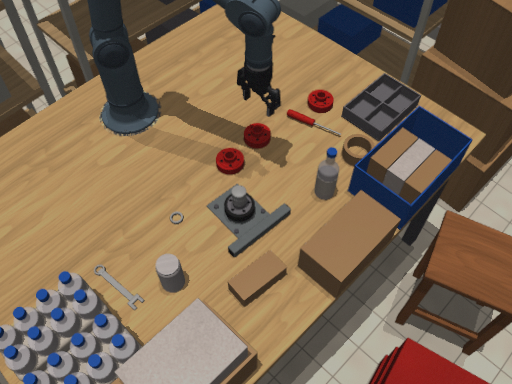

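The cap top is at 116.5 mm (132 unpressed) and the tyre top at about 47 mm (62 unpressed). The stack stays about 15 mm down by itself, and the other things stand where they were. Handing in.

```bash
python3 -c "
from cell import arm
print(arm.close_job())"
```

```text
the job is handed in; nothing more can be done
None
```

The wheel is refitted and the job is handed in at about 39 s of the 61 s allowed. I set the black wheel boss up on the spring seat, then the tall sleeve on the boss. Then I pressed the cap down until it met the axle's end.

- **The stop:** there was a small force drop (8.1 to 6.7 N) about 1.6 mm before it, which fits the catches springing. At the stop the wrist force rose from about 8 to 16 N without movement. That is roughly 8 N on the axle itself, well under the 25 N limit.
- **Catches holding:** when I eased off, the force fell to 2.8 N rather than staying at the spring's 7–8 N. With the gripper well clear, both cameras put the cap top at about 116.5 mm (132 mm unpressed) and the tyre top at 47–48 mm (62 mm unpressed). The stack is staying about 15 mm down by itself.
- **Other things on the bench:** they look unmoved in the last picture. I judged this by eye, without measuring.
- **Disagreements:** the two cameras differed by about 7 mm in x. I used relative offsets and the averaged position, and both parts went on without resistance. While I pressed the cap there was a small sideways force, up to about 5 N at the stop. The finger opening also read about 2 mm less than the parts' real diameters throughout.

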